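# Roll a battery cell out of its clip and swing the magnifier over it

## Task

Roll the green battery cell sideways out of its spring clip, without lifting it up out of the fixture, so that it comes to lie in the white V cradle beside the clip. Then swing the bench magnifier's stiff arm round so that its lens is left centred above the cell, ready for inspection, and leave the other things on the bench where they are.

Things in the scene. Friction and masses are not known exactly. Their poses are not given: they have to be found in the camera images.
- fixture: Fixed battery-cell fixture. Origin on the bench under the middle of the clip; x is level and points from clip to cradle (the roll-out direction), y along the cell, z up. Black base plate 100 mm wide, x -62 to +78 mm, top 6 mm high. Orange side guides at y = +/-40 mm, 38 mm high, x 9 to 67 mm. Behind the cell (x below -11 mm), nothing between the clip's leaves is higher than 17 mm
- clip (a point): Middle of the clip, on the axis of the cell it holds, 32.5 mm above the bench. Two sprung steel leaves, 8 mm wide, centred 30 mm either side, stand behind the cell (12 mm back) and hook over its top to 48 mm height, pressing it down; the cell is bare over 52 mm between them. In front is only a low lip, top 24 mm high, 7 mm ahead
- cradle (a point): Middle of the fixture's white V cradle: where the centre of a cell lying in it comes to be (41 mm ahead of the clip, 25 mm above the bench). A cell pushed out of the clip towards the cradle at its middle (a few newtons) climbs the lip while the leaves yield; once its axis is about 10 mm ahead of the clip it rolls by itself down the white ramp into the cradle
- cell_center (a point): Centre of the loose cylindrical battery cell (slick green wrap, friction about 0.25, steel ends), 21 mm in diameter, 70 mm long, about 70 g; its own y axis is the cylinder's axis. It starts in the clip of the fixture
- post (a point): Point on the vertical swing axis of the bench magnifier, at its arm's height (190 mm above the bench). The magnifier is fixed: white round foot 116 mm across and 24 mm high, aluminium post 18 mm thick, black knuckle on top (30 mm across, reaching 25 mm above this point)
- lens (a point): Centre of the round clear magnifier lens (white rim 115 mm across, 18 mm high), 190 mm above the bench, 223 mm from the post's axis. A straight level white arm, 12 mm wide and 16 mm high, joins it to the post along the line post - lens; it is bare from 20 to 155 mm from the axis
- lens_arm (a joint): Swing of the magnifier arm about its vertical post, rad, growing counter-clockwise seen from above, stops at +/-2.6. It is stiff: friction (about 0.25 N m) holds it wherever it is left, with no spring back. It starts parked on the robot's side and right of the fixture, 0.9 to 2.1 rad counter-clockwise of where the lens is over the cradle
- drone: Bystander: a loose quadcopter, 0.25 m across and 65 mm high: black X frame on four legs, four red motors, black battery on top; origin at the centre of its underside
- motor: Bystander: a loose spare red motor, 28 mm across, 31 mm high, standing upright; origin at the centre of its underside
- propeller: Bystander: a loose orange three-blade propeller, 125 mm across, 8 mm high; origin at the centre of its underside
- screwdriver: Bystander: a loose screwdriver lying flat; origin at the centre of its underside
- cell_tray: Bystander: a loose empty grey open tray, 100 x 130 x 35 mm; origin at the centre of its underside
- cleaner: Bystander: a loose spray can, 52 mm across, 120 mm high, upright; origin at the centre of its underside
Mind the look-alikes: they are no part of the job. What is shaped like the fixture but pink is not meant. Leave any brown or red look-alike of the part that bears cell_center alone.

How it is judged:
On the way, in this order (a step that is already met when the one before it is completed fails the run):
1. the cell lies at rest in the V cradle (x of cell_center in the frame of fixture between 0.035 and 0.047 m and y of cell_center in the frame of fixture between -0.008 and 0.008 m and z of cell_center in the frame of fixture between 0.02 and 0.029 m and linear speed of cell below 0.02 m/s), for 0.2 s.
2. the magnifier lens is at rest above the cell (horizontal distance between lens and cell_center below 0.02 m and velocity of joint lens_arm between -0.03 and 0.03 rad/s), for 0.2 s.
At the end, for the whole second after the job is handed in: The cell lies at rest in the V cradle (centre within about 6 mm of the cradle point across it, 8 mm along it and 4 mm in height) and the magnifier arm is at rest with the centre of its lens within 20 mm, seen from above, of the centre of the cell (all of step 1 and all of step 2); the robot touches nothing.
It fails at once if the cell is lifted out of the fixture (its centre more than 55 mm above the bench) (height (world z) of cell_center above 0.055 m).
It fails at once if a bystander is shifted by more than 30 mm (distance of any of drone, motor, propeller, screwdriver, cell_tray, cleaner from where it was at the start of the episode above 0.03 m).
It also fails if it takes over 61 s, if anything falls off the work surface, if the arm or the gripper's body presses on something with over 40 N, if the wrist force passes 120 N, or if a joint passes its speed limit or range.

## Robot

A 7-joint arm with a two-finger parallel gripper is mounted at the origin on the work surface. World frame = base frame: x ahead of the robot, y to its left, z up, the work surface at z = 0. Lengths are in m, angles in rad, forces in N, time in s.
With the tool pointing down it reaches from about 0.425 to 0.925 m from the base axis. Payload 6.8 kg.
Tool frame: the origin (TCP) lies at the very end of the fingers, on their centre line; the grasp point (between the pads) lies 19 mm behind it (robot.tcp_to_grasp is the distance from the TCP to the grasp point, in m); z points along the fingers, y is the line along which they close (so a half turn about z gives the same grasp; the last joint's range is limited). The gripper opens to 85 mm and grips with 20 to 120 N. Pads are 22 mm wide; open, the fingers measure 114 mm over their backs; the gripper's body (76 mm by 85 mm) begins 54 mm behind the grasp point. The pads swing forward as they close: fully open they stand 13 mm farther back than shut.
Start: joints at [1.142, 0.477, 0.022, 1.555, -0.011, 1.109, -0.083], TCP at [0.213, -0.641, 0.231] pointing down, gripper open.
Joint ranges: [-2.96, 2.96], [-0.34, 2.1], [-1.41, 1.46], [0.24, 2.44], [-1.37, 4.51], [0.17, 1.92], [-2.96, 2.96]. Speed limits (rad/s): [2.39, 2.39, 3.14, 3.14, 3.14, 3.14, 3.14].

## Interface

Orientations are given as a unit quaternion [w, x, y, z].
In Python, from workcell import robot gives the robot as it stands. The module is installed in compiled form; this text tells all that it offers. Calls block until the motion is done:
- robot.movep(position, orientation): joint-space move of the TCP to a pose.
- robot.move_linear(position, attitude=None, vel=0.15): straight line of the TCP; attitude=None keeps the orientation; vel is the mean speed in m/s.
- robot.set_joints(angles): joint-space move.
- robot.command_gripper(opening): finger opening in m; the grip force is fixed at half the most; returns when the fingers have stopped.
- robot.dwell(seconds).
- robot.ik(position, orientation): joint angles nearest the present ones, or None.
- robot.state(): the state.
- robot.grab_frame(name): name is "scene" or "top"; returns the picture (420x560x3 uint8, blue, green, red); there is no depth.
- robot.camera_params(name): a dict with "vertical_fov" (degrees; the focal length in pixels is half the picture's height over the tangent of half this angle, whatever the lens; pixels are square), "cx", "cy" (the principal point, pixels), "k1" (the pictures are not rectified: a ray, as slopes to the right and down, at radius r is drawn at 1 + k1 r^2 times it, then the intrinsics apply), "R" (3x3) and "t" (3): a world point X has camera coordinates R X + t. Camera axes: x right, y down, z forward; pixel columns grow to the right and rows downward; lengths in m; the calibration is good to about 2 mm. A picture is of the moment at which its call begins. camera_params takes no time and is no camera call.
A pose or a line that the arm cannot do raises robot.MotionError and nothing moves.
- robot.sign_off(): hands the job in; it is judged then, once.
Trained networks look in the newest picture that a camera, given by its name, has taken for a name from the list of things; names that differ only in an ending like _2 or _b are one class to them, and where a whole thing is asked for, a point or a joint stands for the part that bears it (a point fixed in the world has none). Each returns a list of dicts, best first, with "confidence" (0 to 1); they miss things now and then, are a little off and sometimes report something else, mostly with a low value. They report only what shows in the picture. A call takes as long as a camera call. They do not tell look-alikes from the thing itself.
- robot.spot_in(camera, label): "point" ([x, y, z] in m, in the coordinates of the camera as it stood for that picture, good to about 4 mm: the middle of the surface that is visible of it).
- robot.silhouettes(camera, label): "mask" (420x560 bool, what is visible of it).
- robot.tip_of(camera, label): "point" ([x, y, z] in m, in the coordinates of the camera as it stood for that picture, good to about 4 mm: a listed point, or the origin of a listed thing).
The state is a dict: "time": time; "q": joint angles; "joint_vel": joint speeds; "effort": joint torques, N m; "ee_pos": TCP position; "ee_rot": TCP orientation; "ft_force": force on the tool from outside, world axes, zero at the start; "ft_torque": the same for the moment, N m; "gripper_width": finger opening in m; "finger_force": force on a finger pad.
Only numpy, scipy, OpenCV 4.12 (cv2) and the standard library are available. Lean on these libraries where they do the work, as an engineer would, in place of code of your own. Each camera call takes 0.05 s, during which the arm holds its last target. There are 200 camera calls.

## Working session

There is one attempt and no reset: what is moved stays moved. The work goes in short steps, each a Python script; the robot and the scene stay as the last script left them, time stands still between calls to the robot, and variables do not carry over. Pictures are saved under pics/ and viewed, at most 10 in all, crops included, and the job is handed in when it is done.

```bash
mkdir -p pics
cat > h.py <<'E'
import numpy as np, cv2
from workcell import robot
def world(cam,p):
    c=robot.camera_params(cam); return np.array(c["R"]).T@(np.array(p)-np.array(c["t"]))
def pix(cam,X):
    c=robot.camera_params(cam); x=np.array(c["R"])@np.array(X)+np.array(c["t"]); u=x[:2]/x[2]
    f=210/np.tan(np.radians(c["vertical_fov"]/2)); u=u*(1+c["k1"]*(u@u)); return u*f+[c["cx"],c["cy"]]
def ray(cam,px,z):
    c=robot.camera_params(cam); f=210/np.tan(np.radians(c["vertical_fov"]/2))
    d=(np.array(px,float)-[c["cx"],c["cy"]])/f; u=d.copy()
    for _ in range(20): u=d/(1+c["k1"]*(u@u))
    R=np.array(c["R"]);o=-R.T@np.array(c["t"]);v=R.T@np.array([u[0],u[1],1]); return o+v*(z-o[2])/v[2]
E
python3 - <<'E'
from h import *
np.set_printoptions(precision=3,suppress=True)
ims=[]
for cam in("top","scene"):
    im=robot.grab_frame(cam); cv2.imwrite(f"pics/{cam}0.png",im)
    for l in ("fixture","clip","cradle","cell_center","post","lens","drone","motor","propeller","screwdriver","cell_tray","cleaner"):
        for d in robot.tip_of(cam,l):
            if d["confidence"]>.3:
                w=world(cam,d["point"]); print(cam,l,round(d["confidence"],2),w,pix(cam,w).round())
print(robot.state()["time"],robot.state()["ee_rot"])
E
```

```text
top fixture 0.94 [0.168 0.327 0.005] [172. 322.]
top fixture 0.87 [ 0.41  -0.129  0.002] [334. 236.]
top fixture 0.62 [ 0.528  0.065 -0.001] [266. 196.]
top clip 0.96 [0.163 0.324 0.034] [170. 325.]
top clip 0.83 [0.531 0.062 0.036] [267. 192.]
top clip 0.83 [ 0.408 -0.127  0.029] [334. 237.]
top cradle 0.84 [0.564 0.079 0.024] [261. 182.]
top cradle 0.74 [ 0.445 -0.122  0.027] [332. 223.]
top cradle 0.61 [0.206 0.34  0.022] [166. 309.]
top cell_center 0.67 [0.694 0.063 0.012] [267. 139.]
top cell_center 0.57 [0.524 0.065 0.03 ] [266. 195.]
top cell_center 0.53 [0.382 0.056 0.013] [269. 246.]
top post 0.96 [ 0.657 -0.119  0.189] [337. 132.]
top post 0.43 [0.378 0.203 0.   ] [218. 247.]
top lens 0.73 [ 0.473 -0.251  0.194] [393. 205.]
top drone 0.56 [0.478 0.475 0.004] [125. 212.]
top propeller 0.66 [0.736 0.251 0.002] [204. 126.]
top propeller 0.54 [0.531 0.065 0.036] [266. 193.]
top screwdriver 0.9 [ 0.525 -0.473 -0.002] [451. 197.]
top cell_tray 0.96 [ 0.368 -0.327  0.001] [403. 251.]
top cleaner 0.65 [ 0.645 -0.368 -0.   ] [414. 157.]
scene fixture 0.79 [0.164 0.325 0.003] [416. 2
[... 328 characters left out ...]
2   0.342 0.021] [419. 237.]
scene cell_center 0.67 [0.524 0.061 0.031] [279. 265.]
scene cell_center 0.64 [0.694 0.061 0.012] [243. 310.]
scene cell_center 0.63 [0.38  0.054 0.014] [303. 240.]
scene post 0.91 [ 0.649 -0.123  0.195] [189. 217.]
scene post 0.72 [0.373 0.197 0.002] [349. 258.]
scene drone 0.91 [ 0.477  0.481 -0.002] [439. 325.]
scene motor 0.56 [0.369 0.198 0.001] [349. 258.]
scene propeller 0.65 [ 0.732  0.25  -0.001] [303. 359.]
scene screwdriver 0.77 [ 0.522 -0.471  0.004] [138. 212.]
scene cell_tray 0.67 [ 0.362 -0.332  0.003] [203. 201.]
scene cell_tray 0.38 [0.523 0.065 0.   ] [281. 273.]
scene cleaner 0.91 [ 0.637 -0.376  0.   ] [132. 242.]
1.3 [0.    0.987 0.16  0.   ]
```

View pics/top0.png

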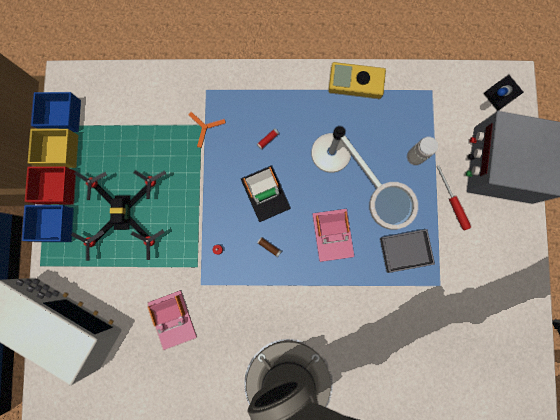

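View pics/scene0.png

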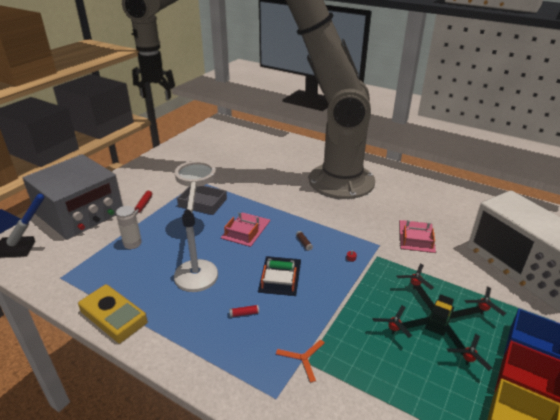

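Candidates in top view: the black fixture with the green cell at (266,193) is the one wanted. The pink fixtures at (334,236) and (170,322) and the brown (270,246) and red (268,139) cells are look-alikes. The lens is at (393,205) and the post at (337,132).

Run:
```python
from h import *
np.set_printoptions(precision=4,suppress=True)
out=[]
for cam in("top","scene"):
    im=robot.grab_frame(cam)
    t=pix(cam,[.53,.066,.03]).astype(int)
    c=im[t[1]-35:t[1]+35,t[0]-45:t[0]+45]; out.append(cv2.resize(c,(540,420),interpolation=cv2.INTER_CUBIC)[:, :])
    for l,z in(("fixture",.006),("cell_center",.0345)):
        for d in robot.silhouettes(cam,l):
            ys,xs=np.nonzero(d["mask"]); m=[xs.mean(),ys.mean()]
            if np.hypot(*(np.array(m)-t))>15: continue
            P=np.array([ray(cam,p,z)[:2] for p in zip(xs,ys)])
            r=cv2.minAreaRect((P*1000).astype(np.float32))
            w,v=np.linalg.eigh(np.cov(P.T)); print(cam,l,d["confidence"],len(xs),"mean",P.mean(0),"rect",r,"pc ang",np.degrees(np.arctan2(v[1,1],v[0,1])))
    hsv=cv2.cvtColor(im,cv2.COLOR_BGR2HSV); g=cv2.inRange(hsv,(45,90,40),(85,255,255)); 
    ys,xs=np.nonzero(g); k=np.hypot(xs-t[0],ys-t[1])<25
    P=np.array([ray(cam,p,.036)[:2] for p in zip(xs[k],ys[k])]); w,v=np.linalg.eigh(np.cov(P.T)); print(cam,"green",k.sum(),P.mean(0),np.degrees(np.arctan2(v[1,1],v[0,1])))
    for l in("clip","cradle","cell_center","post","lens"):
        for d in robot.tip_of(cam,l):
            w=world(cam,d["point"])
            if l in("post","lens") or np.hypot(*(w[:2]-[.54,.07]))<.06: print(cam,l,round(d["confidence"],2),w)
a=[cv2.resize(o,(400,311)) for o in out]
cv2.imwrite("pics/crop1.png",np.hstack(a))
```

```text
top fixture 0.81 1456 mean [0.5344 0.0679] rect ((533.8658447265625, 68.26864624023438), (141.17007446289062, 100.37091064453125), 23.666536331176758) pc ang -156.81389134493384
top cell_center 0.69 111 mean [0.5282 0.0631] rect ((527.755126953125, 62.97284698486328), (16.511079788208008, 58.13888931274414), 23.6483154296875) pc ang 113.76238210808758
top green 134 [0.5266 0.0643] 112.41730913102207
top clip 0.65 [0.5283 0.0645 0.0329]
top cradle 0.83 [0.5633 0.0788 0.0279]
top cell_center 0.6 [0.5278 0.0664 0.03  ]
top cell_center 0.3 [0.5276 0.0659 0.0004]
top post 0.72 [ 0.6547 -0.1144  0.1911]
top lens 0.84 [ 0.4733 -0.2478  0.1931]
top lens 0.41 [ 0.6556 -0.1163  0.1865]
scene fixture 0.76 1182 mean [0.5439 0.0743] rect ((534.7908325195312, 68.65066528320312), (144.2718963623047, 100.1844482421875), 23.748329162597656) pc ang -158.98023461350365
scene cell_center 0.73 210 mean [0.5274 0.0645] rect ((527.4594116210938, 64.36549377441406), (30.67717933654785, 72.09879302978516), 23.79327964782715) pc ang 112.62785412905689
scene green 182 [0.5268 0.0661] 111.04997236930429
scene clip 0.87 [0.5245 0.0656 0.0297]
scene cradle 0.81 [0.5618 0.0788 0.0258]
scene cell_center 0.56 [0.5233 0.0639 0.0321]
scene post 0.83 [ 0.6515 -0.1237  0.1935]
scene lens 0.72 [ 0.4719 -0.2574  0.19  ]
scene lens 0.32 [0.369  0.1977 0.0017]
```

View pics/crop1.png

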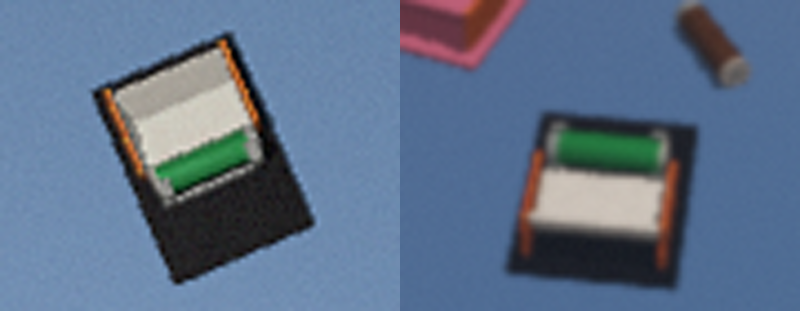

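The crop confirms the choice: a green cell in the black fixture with steel leaves, and the white ramp on the far side. The plate measures 141x100 mm, as specified. Fixture origin is (0.5267, 0.0651) with yaw 23.7°.

```bash
cat >> h.py <<'E'
from scipy.spatial.transform import Rotation as Ro
YAW=np.radians(23.7); O=np.array([.5267,.0651]); FX=np.array([np.cos(YAW),np.sin(YAW)]); FY=np.array([-FX[1],FX[0]])
def down(a):  # tool x along heading a, z down
    x=np.array([np.cos(a),np.sin(a),0]); z=np.array([0,0,-1.]); q=Ro.from_matrix(np.c_[x,np.cross(z,x),z]).as_quat(); return [q[3],*q[:3]]
def fw(x,y,z): return [*(O+x*FX+y*FY),z]
E
python3 - <<'E'
from h import *
np.set_printoptions(precision=3,suppress=True)
s=robot.state(); p=s["ee_pos"]; 
robot.move_linear([p[0],p[1],.36],vel=.25)
robot.command_gripper(0)
robot.movep(fw(-.034,0,.33),down(YAW)); print(robot.state()["q"],robot.state()["time"])
robot.move_linear(fw(-.034,0,.07),vel=.2)
f=robot.grab_frame("scene");g=robot.grab_frame("top"); 
a=[]
for im,cam in((f,"scene"),(g,"top")):
    t=pix(cam,[.53,.066,.05]).astype(int); a.append(cv2.resize(im[t[1]-50:t[1]+50,t[0]-50:t[0]+50],(400,400),interpolation=cv2.INTER_CUBIC))
cv2.imwrite("pics/pre.png",np.hstack(a)); s=robot.state();print(s["ee_pos"],s["ft_force"],s["time"])
E
```

```text
[ 0.459  0.168 -0.764  1.798  0.123  1.224 -1.499] 6.175
[0.496 0.051 0.071] [-0.727 -0.16  -0.002] 7.725
```

View pics/pre.png

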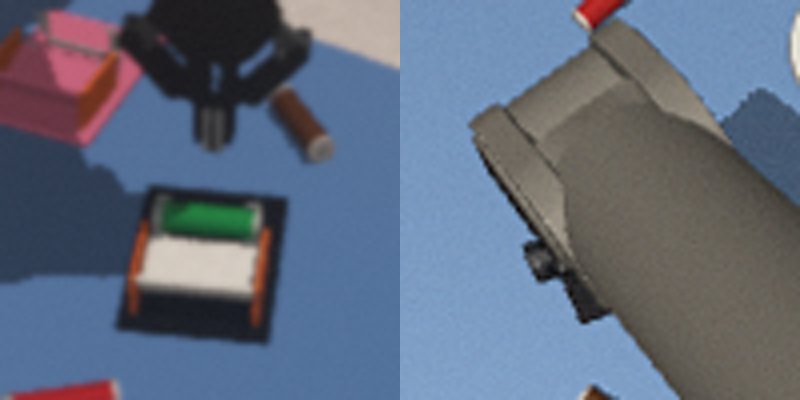

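The scene view shows the closed fingers behind the cell, in line with its middle. Next I lower and push.

Run:
```python
from h import *
np.set_printoptions(precision=2,suppress=True)
robot.move_linear(fw(-.034,0,.024),vel=.1)
def fr():
    f=robot.state()["ft_force"]; return np.array([f[:2]@FX,f[:2]@FY,f[2]])
print(fr())
pk=0
for x in np.arange(-.030,-.0055,.002):
    robot.move_linear(fw(x,0,.024),vel=.03); f=fr(); print(round(x,4),f)
    if abs(f[0])>25: print("stop"); break
    pk=max(pk,-f[0])
    if pk>3 and x>-.014 and abs(f[0])<1: break
robot.dwell(.2)
print(fr(),robot.state()["time"])
for cam in("scene",):
    im=robot.grab_frame(cam)
    for l in("cell_center",):
        for d in robot.tip_of(cam,l):
            w=world(cam,d["point"]); print(l,round(d["confidence"],2),w,"fix",(w[:2]-O)@FX,(w[:2]-O)@FY)
```

```text
[ 0.9   0.05 -0.43]
-0.03 [-0.27  0.95  0.04]
-0.028 [-0.55  0.51 -0.01]
-0.026 [-0.83 -0.05  0.62]
-0.024 [-0.42  0.02  0.26]
-0.022 [0.69 0.5  0.14]
-0.02 [-2.59  0.08  1.02]
-0.018 [-0.43 -0.12 -0.26]
-0.016 [ 0.82 -0.59 -0.61]
-0.014 [-0.77 -0.02 -0.47]
-0.012 [-0.53  0.96  0.11]
-0.01 [-0.82 -0.47 -0.88]
-0.008 [-0.22 -0.28 -0.07]
-0.006 [-0.48  0.11  0.25]
[1.06 0.05 0.58] 11.8167
cell_center 0.76 [0.69 0.06 0.01] fix 0.14944676450195069 -0.07233537880433602
cell_center 0.55 [0.56 0.08 0.02] fix 0.03867629183967158 -0.0011275563194417595
cell_center 0.49 [0.38 0.06 0.01] fix -0.13903932894067567 0.05387044217727392
```

```bash
cat >> h.py <<'E'
POST=np.array([.6531,-.1189]); Rr=.115
def tgt(deg,off,z=.172):  # TCP on the ccw side of an arm at angle deg, off from its midline
    a=np.radians(deg); u=np.array([np.cos(a),np.sin(a)]); n=np.array([-u[1],u[0]])
    return [*(POST+Rr*u+off*n),z], down(a-np.pi/2)
E
python3 - <<'E'
from h import *
np.set_printoptions(precision=2,suppress=True)
robot.move_linear(fw(-.030,0,.024),vel=.1); robot.move_linear(fw(-.034,0,.34),vel=.25)
p,q=tgt(216.5,.055,.34); robot.movep(p,q); print(robot.state()["q"],robot.state()["time"])
p,q=tgt(216.5,.055); robot.move_linear(p,vel=.15); print(robot.state()["ft_force"],robot.state()["time"])
a=[]
for cam in("scene","top"):
    im=robot.grab_frame(cam); t=pix(cam,[.56,-.15,.19]).astype(int); a.append(cv2.resize(im[t[1]-70:t[1]+70,t[0]-70:t[0]+70],(400,400),interpolation=cv2.INTER_CUBIC))
cv2.imwrite("pics/arm.png",np.hstack(a))
E
```

```text
[ 0.86  0.46 -0.84  1.47  0.34  1.37  0.64] 15.575
[ 0.3  -0.12  0.16] 16.8417
```

View pics/arm.png

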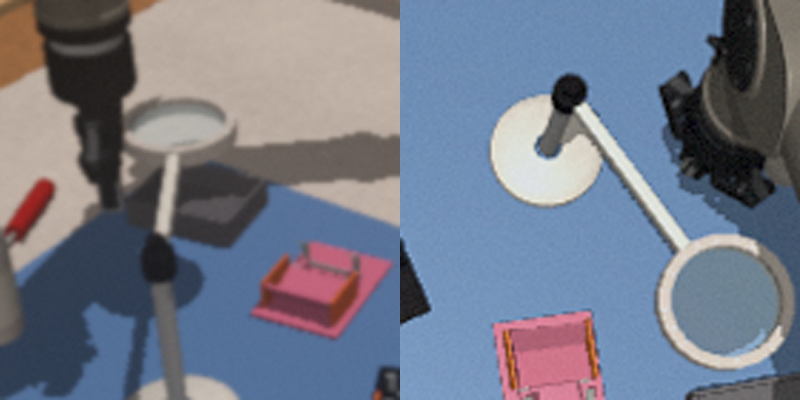

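The finger hangs on the counter-clockwise side of the white arm, clear of the lens. Now I sweep along the arc, stopping short of the goal for a look.

Run:
```python
from h import *
np.set_printoptions(precision=2,suppress=True)
for d in np.linspace(216,119,15):
    p,q=tgt(d,.018); robot.move_linear(p,q,vel=.06); s=robot.state(); print(round(d),np.round(s["ft_force"],1),round(s["time"],2))
    if np.linalg.norm(s["ft_force"])>25: print("stop");break
a=[]
for cam in("scene","top"):
    im=robot.grab_frame(cam); t=pix(cam,[.58,0,.15]).astype(int); a.append(cv2.resize(im[t[1]-80:t[1]+80,t[0]-80:t[0]+80],(400,400),interpolation=cv2.INTER_CUBIC))
    for l in("lens","cell_center","cradle"):
        for e in robot.tip_of(cam,l):
            w=world(cam,e["point"]); print(cam,l,round(e["confidence"],2),w.round(4),np.degrees(np.arctan2(*(w[:2]-POST)[::-1])).round(1))
cv2.imwrite("pics/arm2.png",np.hstack(a)); print(robot.state()["time"])
```

```text
216 [-0.1 -0.2  0.1] 17.73
209 [-0.2 -0.5  0.3] 18.11
202 [-0.7  0.5 -0.5] 18.49
195 [ 0.  -0.9  0.3] 18.88
188 [-0.1 -0.8 -0.5] 19.26
181 [-0.1  0.7 -0.2] 19.64
174 [ 0.1 -0.7 -0. ] 20.02
168 [0.5 0.7 0.1] 20.41
161 [ 0.1 -0.8  0.2] 20.79
154 [ 0.4  0.2 -0.7] 21.18
147 [ 1.3  0.  -0.1] 21.56
140 [-0.4 -0.5  0.1] 21.94
133 [-0.2  0.4  0.1] 22.32
126 [-0.1  0.3  0.4] 22.71
119 [-0.2  0.3  0.2] 23.09
scene lens 0.72 [0.55 0.07 0.19] 119.4
scene cell_center 0.55 [0.38 0.06 0.01] 147.7
scene cell_center 0.48 [0.69 0.06 0.01] 77.7
scene cradle 0.78 [0.2  0.34 0.02] 134.5
scene cradle 0.72 [0.56 0.08 0.03] 115.4
scene cradle 0.62 [ 0.44 -0.12  0.02] -178.7
top lens 0.86 [0.55 0.08 0.19] 117.5
top cell_center 0.6 [0.7  0.06 0.01] 76.8
top cell_center 0.58 [0.38 0.05 0.01] 147.7
top cradle 0.9 [ 0.45 -0.12  0.03] -179.6
top cradle 0.69 [0.2  0.34 0.02] 134.4
top cradle 0.38 [ 0.37 -0.33  0.  ] -143.2
23.4917
```

View pics/arm2.png

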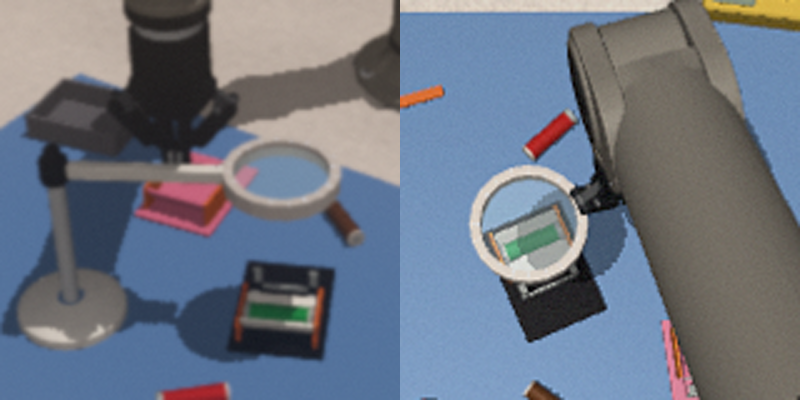

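The cell (green) lies in the cradle. The lens is at about 118.5° and needs about 114°, so I push the last few degrees, back off and measure.

Run:
```python
from h import *
for d in (116.5,114.2):
    p,q=tgt(d,.018); robot.move_linear(p,q,vel=.03)
robot.dwell(.2)
p,q=tgt(114.2,.06); robot.move_linear(p,q,vel=.1)
p,q=tgt(114.2,.06,.35); robot.move_linear(p,q,vel=.25)
robot.movep([.45,-.35,.36],q)
a=[]; C=O+.041*FX; print("cell expected",C)
for cam in("scene","top"):
    im=robot.grab_frame(cam); t=pix(cam,[.58,0,.15]).astype(int); a.append(cv2.resize(im[t[1]-80:t[1]+80,t[0]-80:t[0]+80],(400,400),interpolation=cv2.INTER_CUBIC))
    for l in("lens","cell_center","cradle","post"):
        for e in robot.tip_of(cam,l):
            w=world(cam,e["point"])
            if np.hypot(*(w[:2]-C))<.06 or l=="post": print(cam,l,round(e["confidence"],2),w.round(4),"d",(w[:2]-C).round(4))
    for e in robot.silhouettes(cam,"lens"):
        ys,xs=np.nonzero(e["mask"]); (u,_,_)=cv2.fitEllipse(cv2.convexHull(np.c_[xs,ys].astype(np.int32))); w=ray(cam,u,.193); print(cam,"lens sil",round(e["confidence"],2),len(xs),w.round(4),(w[:2]-C).round(4))
cv2.imwrite("pics/arm3.png",np.hstack(a)); print(robot.state()["time"])
```

```text
cell expected [0.56424217 0.08157986]
scene lens 0.97 [0.5634 0.0767 0.1881] d [-0.0008 -0.0048]
scene cell_center 0.53 [0.5617 0.0763 0.0231] d [-0.0026 -0.0053]
scene post 0.94 [ 0.6517 -0.1213  0.1943] d [ 0.0874 -0.2029]
scene lens sil 0.96 2085 [0.598 0.003 0.193] [ 0.0338 -0.0785]
top lens 0.95 [0.5676 0.0836 0.192 ] d [0.0034 0.0021]
top cradle 0.84 [0.5659 0.0761 0.0268] d [ 0.0016 -0.0055]
top post 0.86 [ 0.6542 -0.1197  0.1901] d [ 0.09   -0.2013]
top lens sil 0.78 2282 [0.6015 0.004  0.193 ] [ 0.0373 -0.0776]
27.5833
```

View pics/arm3.png

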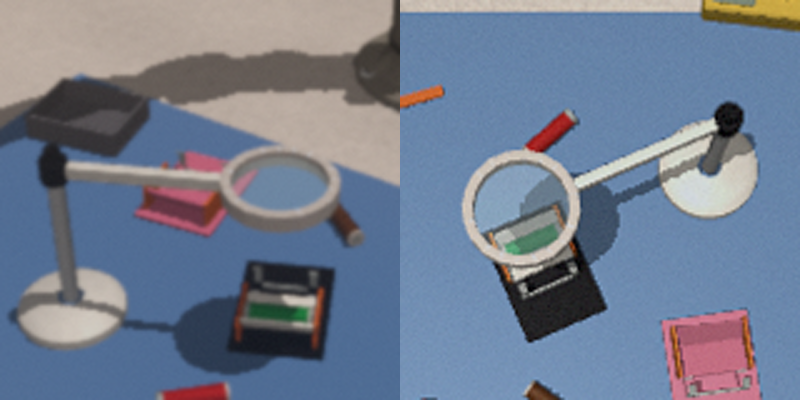

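The lens is within about 5 mm of the cell in plan, the cell is in the cradle and the robot is clear of everything.

```bash
python3 -c "
from workcell import robot
robot.dwell(.3); print(robot.sign_off())"
```

```text
the job is handed in; nothing more can be done
None
```

The job is handed in: the green cell was rolled into the V cradle, and the magnifier lens was left about 5 mm from centred above it by camera measurement. No verdict came back, and I did not re-measure the bystanders.

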